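# Fish the spacer sleeve out of the mounting block with the sprung tongs

## Task

The tall round spacer sleeve has dropped into one of the two deep pockets of the grey mounting block and has to go to the wash with the tongs; the flat hexagon nut in the other pocket is not wanted. Take the sprung tongs that stand in the dip can, reach down into the pocket with their jaws open, squeeze them shut on the sleeve and pull it out, without your fingers touching the sleeve. Lower the sleeve in the tongs right to the bottom of the dip can, and only then let go, leaving the sleeve in the can and the tongs standing in it.

Things in the scene. Friction and masses are not known exactly. Their poses are not given: they have to be found in the camera images.
- tongs: Sprung tongs upright in the can. Origin: midway, level with the feet; z up; jaws close along y. Blades 22 (x) by 4 mm, 36 apart at rest, stay parallel. Grip pads at z 97-143 (squeeze at 120), 56 over their outsides at rest, 36 with the sleeve gripped; head 30 wide, z 146-160. Each pad is sprung, 1.2 N per mm: fingers at 50 mm carry the tongs open (4 N), 18-25 N grips the sleeve. 220 g.
- block: Grey cast block fixed to the bench, 110 (x) by 80 (y), 90 mm high, low flanges (18 mm high) to y +-70. Origin: centre of underside, z up. Two pockets open upward, each 38 (x) by 56 (y), 80 deep (floor at z 10), centres at x -25 and x +25, y 0. One, drawn at random, holds the sleeve, the other a dark steel hexagon nut 30 mm across flats, 16 high.
- spacer: Spacer sleeve: plain dark steel tube, 16 mm outer diameter, 9 mm bore, 26 mm tall, about 30 g, standing on the floor of one pocket within 4 mm of the pocket's centre in x and in y. Origin: centre of its underside; z up along its bore.
- can: Dip can: rectangular open aluminium can fixed to the bench, walls 3 mm. Origin: centre of its underside, z up. Inside 40 (x) by 64 (y), floor at z 4; the mouth flares outward from z 60 to a rim at z 69. The tongs stand in it, blades 22 mm in its x and 44 mm over both in its y, within 5 mm of centre and 5 degrees of its axes.

How it is judged:
By the outcome, as a careful person would: the job done as asked, in the order asked, and still so for the second after the job is handed in, with the robot touching nothing.
It also fails if it takes over 54 s, if anything falls off the work surface, if the arm or the gripper's body presses on something with over 40 N, if the wrist force passes 120 N, or if a joint passes its speed limit or range.

## Robot

A 6-joint arm with a two-finger parallel gripper is mounted at the origin on the work surface. World frame = base frame: x ahead of the robot, y to its left, z up, the work surface at z = 0. Lengths are in mm, angles in rad, forces in N, time in s.
With the tool pointing down it reaches from about 350 to 800 mm from the base axis. Payload 7.3 kg.
Tool frame: the origin (TCP) lies on the centre line of the jaws, within the pads' length; the fingertips stand ahead of it and the grasp point (between the pads) lies 8 mm behind it (tips_ahead is the z of the fingertips in the tool frame, in mm); z points along the fingers, y is the direction in which the jaws open and shut (so a half turn about z gives the same grasp; the last joint's range is limited). The gripper opens to 85 mm and grips with 20 to 120 N. Pads are 22 mm wide; open, the fingers measure 114 mm over their backs; the gripper's body (76 mm by 85 mm) begins 54 mm behind the grasp point. The pads swing forward as they close: fully open they stand 13 mm farther back than shut.
Start: joints at [-1.479, 0.342, 1.524, -0, 1.275, -0.146], TCP at [123.693, -510.242, 208.022] pointing down, gripper open.
Joint ranges: [-2.53, 2.53], [-0.77, 2.02], [0.04, 2.7], [-1, 4.14], [0.28, 2.66], [-3.11, 3.11]. Speed limits (rad/s): [2.57, 2.57, 3.14, 3.14, 3.14, 3.14].

## Interface

Orientations are given as a unit quaternion [w, x, y, z].
In Python, from station import * gives the robot as it stands.
- The arm moves only by the shell command python3 -m jog 'ROWS'. ROWS is text: rows parted by semicolons, each of 7 numbers parted by spaces: the shift along the tool's x, y, z in mm, then the turn, a rotation vector about the tool's x, y, z in degrees, then the closure in counts, from 0 (fully open) to 255 (shut). In form: tx ty tz ax ay az jaw; .... A call has 1 to 12 rows; each row is the pose to reach, as a shift and turn from the pose commanded when the call began, along the tool's axes at that moment; what a row does not reach only later rows make up. A row lasts 1/8 s, in which the tool goes at most 62.5 mm and 10.7 degrees, less where a joint would pass 70% of its speed; a pose out of reach is approached as far as the arm can. A call with a gripper value outside its range is refused whole. The fingers move at their own pace and stop on an object; the grip force is fixed at half the most. Time passes only in rows, so rows that repeat a pose let the fingers close. It gives the time, the measured TCP pose, the force and the opening at its end, in the units of the state.
- read_state(): the state, without advancing time (a new reading comes with each control period).
- capture(name): name is "scene" or "side" or "wrist"; returns the picture (480x640x3 uint8, red, green, blue); there is no depth.
- camera_params(name): a dict with "vertical_fov" (degrees; the focal length in pixels is half the picture's height over the tangent of half this angle, whatever the lens; pixels are square), "cx", "cy" (the principal point, pixels), "k1" (the pictures are not rectified: a ray, as slopes to the right and down, at radius r is drawn at 1 + k1 r^2 times it, then the intrinsics apply), "R" (3x3) and "t" (3): a world point X has camera coordinates R X + t; the wrist camera has in their place "hand_eye" (4x4, takes a point from camera to tool coordinates, whose origin is the TCP and whose axes are the flange's). Camera axes: x right, y down, z forward; pixel columns grow to the right and rows downward; lengths in mm; the calibration is good to about 2 mm. A picture is of the moment at which its call begins: read the wrist's pose just before it. camera_params takes no time and is no camera call.
- job_done(): hands the job in, once; it reports no verdict.
The state is a dict: "t": time; "joint_pos": joint angles; "dq": joint speeds; "effort": joint torques, N m; "tool_pos": TCP position; "tool_rot": TCP orientation; "force": force on the tool from outside, world axes, zero at the start; "torque": the same for the moment, N m; "finger_gap": finger opening in mm.
Only numpy, scipy, OpenCV 4.12 (cv2) and the standard library are available. Lean on these libraries where they do the work, as an engineer would, in place of code of your own. Each camera call takes 0.05 s, during which the arm holds its last target. There are 200 camera calls.

## Working session

There is one attempt and no reset: what is moved stays moved. The work goes in short steps, Python scripts to look and compute and a shell command to move; the robot and the scene stay as the last step left them, time stands still between calls to the robot, and variables do not carry over. Pictures are saved under pics/ and viewed, about 8 in all and at most 12, crops included, and the job is handed in when it is done.

```bash
mkdir -p pics; ls
python3 - <<'E'
from station import *
import cv2,numpy as np
s=read_state();print({k:np.round(v,3).tolist() for k,v in s.items()})
a=capture("scene");b=capture("side")
cv2.imwrite("pics/scene.png",a[...,::-1]);cv2.imwrite("pics/side.png",b[...,::-1])
for n in("scene","side","wrist"):print(n,camera_params(n))
E
```

```text
pics
{'t': 0.0, 'joint_pos': [-1.479, 0.343, 1.525, 0.0, 1.275, -0.146], 'dq': [0.001, 0.001, -0.001, 0.001, -0.001, 0.0], 'effort': [-0.0, -43.368, -24.602, -0.0, 0.008, -0.0], 'tool_pos': [123.633, -509.772, 207.321], 'tool_rot': [-0.001, 0.993, 0.119, 0.0], 'force': [0.279, -0.865, -0.11], 'torque': [-0.012, -0.025, 0.057], 'finger_gap': 85.356}
scene {'vertical_fov': 43.54188154230575, 'cx': 310.64385304778585, 'cy': 238.56773000958546, 'k1': -0.0009611736316680139, 'R': array([[-0.4965137 ,  0.86790532,  0.01464602],
       [ 0.42389416,  0.25715755, -0.86843752],
       [-0.75748788, -0.42498276, -0.49558225]]), 't': array([ 280.36026757, -175.96288225, 1149.5783339 ])}
side {'vertical_fov': 44.53159080009858, 'cx': 325.80270048496277, 'cy': 250.55910600862944, 'k1': -0.14440954317524202, 'R': array([[ 0.95355358, -0.30119129,  0.00440199],
       [-0.19354852, -0.62382994, -0.75721541],
       [ 0.23081278,  0.72119347, -0.6531504 ]]), 't': array([-493.66545805,  150.8423918 ,  670.41535792])}
wrist {'vertical_fov': 65.29672666218941, 'cx': 319.7917950736718, 'cy': 233.2011771788422, 'k1': -0.07597241798436913, 'hand_eye': array([[-3.05948613e-05, -9.51380764e-01, -3.08017275e-01,
         7.86031238e+01],
       [ 9.99999992e-01,  8.04499199e-06, -1.24177164e-04,
         5.05018449e-01],
       [ 1.20617761e-04, -3.08017277e-01,  9.51380756e-01,
        -1.66892945e+02],
       [ 0.00000000e+00,  0.00000000e+00,  0.00000000e+00,
         1.00000000e+00]])}
```

View pics/scene.png

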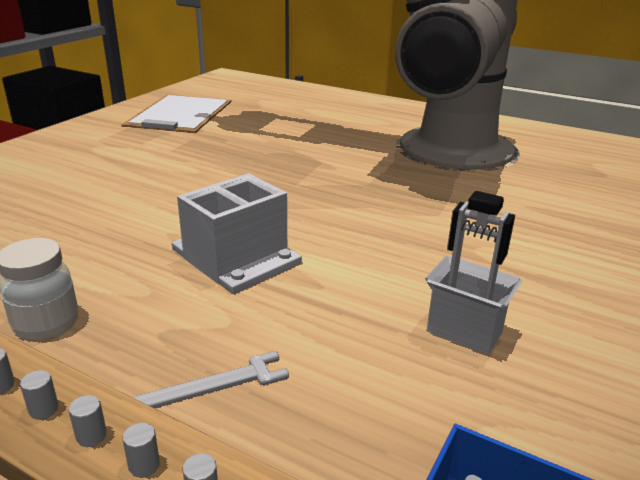

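View pics/side.png

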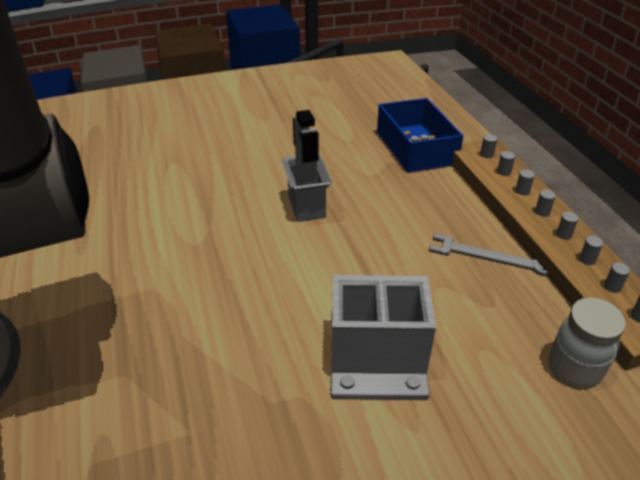

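```bash
cat > h.py <<'E'
from station import *
import cv2,numpy as np
from scipy.spatial.transform import Rotation as Rt
def cam(n,s=None):
    p=camera_params(n);f=240/np.tan(np.radians(p['vertical_fov']/2))
    K=np.array([[f,0,p['cx']],[0,f,p['cy']],[0,0,1]]);d=np.array([p['k1'],0,0,0,0])
    if n=='wrist':
        T=np.eye(4);q=np.array(s['tool_rot']);T[:3,:3]=Rt.from_quat(q[[1,2,3,0]]).as_matrix();T[:3,3]=s['tool_pos']
        M=np.linalg.inv(T@p['hand_eye']);R,t=M[:3,:3],M[:3,3]
    else:R,t=p['R'],p['t']
    return K,d,R,t
def plane(c,px,z):
    K,d,R,t=c
    u=cv2.undistortPoints(np.array(px,float).reshape(-1,1,2),K,d).reshape(-1,2)
    o=-R.T@t;v=np.c_[u,np.ones(len(u))]@R
    return o+v*((z-o[2])/v[:,2])[:,None]
def proj(c,X):
    K,d,R,t=c
    return cv2.projectPoints(np.array(X,float).reshape(-1,3),cv2.Rodrigues(R)[0],t,K,d)[0].reshape(-1,2)
def snap(n,name):
    s=read_state();im=capture(n)[...,::-1].copy();cv2.imwrite(f"pics/{name}.png",im)
    return s,im
E
python3 - <<'E'
from h import *
np.set_printoptions(suppress=True,precision=1)
S=cam('scene');D=cam('side')
print(plane(S,[(180,195),(248,178),(287,196),(217,217)],90))
print(plane(D,[(333,278),(429,277),(432,321),(332,321)],90))
print(plane(D,[(283,160),(322,158),(330,184),(291,187)],69))
print(plane(S,[(429,280),(440,260),(517,285),(504,299)],69))
print(plane(S,[(486,200)],160),plane(D,[(304,117)],160))
E
```

```text
[[ 580.7 -177.9   90. ]
 [ 494.7 -136.2   90. ]
 [ 514.2  -64.    90. ]
 [ 603.7 -103.4   90. ]]
[[ 502.6  -74.    90. ]
 [ 609.4 -105.6   90. ]
 [ 583.2 -169.4   90. ]
 [ 480.9 -137.1   90. ]]
[[518.  222.5  69. ]
 [577.5 210.1  69. ]
 [567.4 138.1  69. ]
 [511.  147.5  69. ]]
[[570.6 143.5  69. ]
 [526.8 140.1  69. ]
 [532.7 224.5  69. ]
 [564.5 219.2  69. ]]
[[545.1 181.2 160. ]] [[542.2 182.1 160. ]]
```

```bash
R="x"; python3 -m jog '424 -279 0 0 0 0 0;424 -279 0 0 0 0 0;424 -279 0 0 0 0 0;424 -279 0 0 0 0 0;424 -279 0 0 0 0 0;424 -279 0 0 0 0 0;424 -279 0 0 0 0 0;424 -279 0 0 0 0 0;424 -279 0 0 0 0 0;424 -279 0 0 0 0 0;424 -279 0 0 0 0 0;424 -279 0 0 0 0 0'
python3 - <<'E'
from h import *
s,im=snap('wrist','w1');print(s['tool_pos'],s['tool_rot'],s['dq'],[k for k in globals() if 'tip' in k.lower()])
g=cv2.convertScaleAbs(im,alpha=2.0,beta=30);cv2.imwrite('pics/w1b.png',g)
import station;print([k for k in dir(station) if not k.startswith('_')])
E
```

```text
t: 1.6
tool_pos: [469.4, -140.4, 208.1]
tool_rot: [0.0, 0.993, 0.117, -0.0]
force: [-0.5, -0.4, -0.8]
finger_gap: 85.6
[ 469.36116489 -140.3505943   208.06636001] [ 9.83961148e-05  9.93073414e-01  1.17495458e-01 -4.36695704e-05] [ 0.00461385 -0.0010313  -0.00418937  0.00161163  0.00021805  0.00306354] ['tips_ahead']
['PlanningError', 'camera_params', 'capture', 'job_done', 'read_state', 'tips_ahead']
```

View pics/w1b.png

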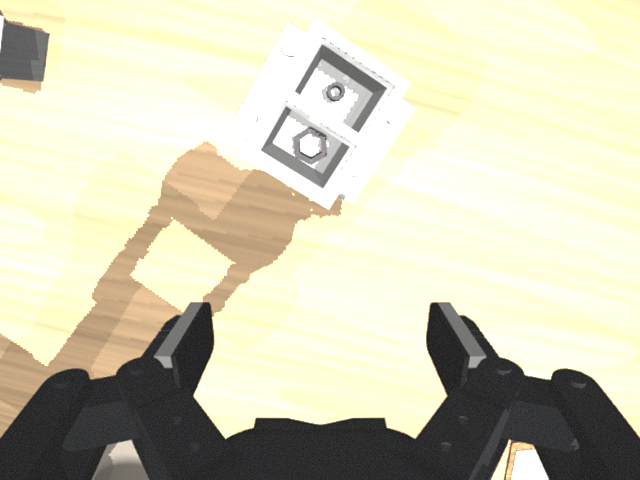

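Run:
```python
from h import *
print(tips_ahead if not callable(tips_ahead) else [(g,tips_ahead(g)) for g in (0,36,50,85)])
im=cv2.imread('pics/w1.png');c=im[15:215,230:420]
c=cv2.resize(c,None,fx=3,fy=3,interpolation=cv2.INTER_CUBIC);cv2.imwrite('pics/w1c.png',cv2.convertScaleAbs(c,alpha=1.2))
```

```text
11.0
```

View pics/w1c.png

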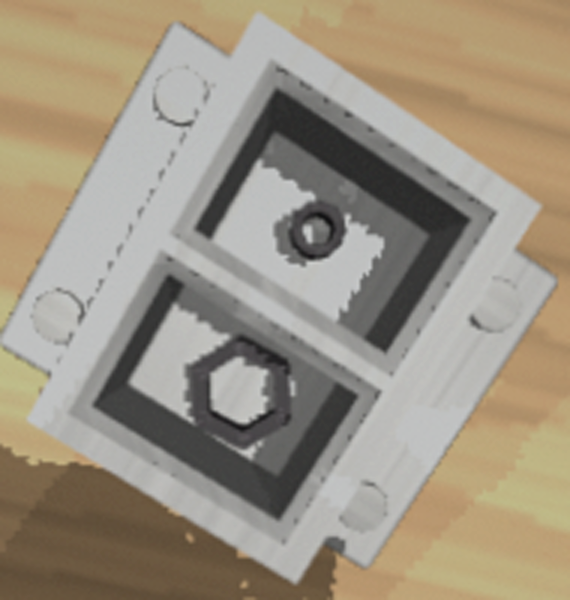

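Run:
```python
from h import *
np.set_printoptions(suppress=True,precision=1)
s=dict(tool_pos=[469.36,-140.35,208.07],tool_rot=[9.8e-5,.993073,.117495,-4.4e-5])
c=cam('wrist',s)
f=lambda p,z:plane(c,np.array(p,float)/3+[230,15],z)
o=f([(258,14),(540,205),(297,582),(30,420)],90);print(o,o.mean(0))
p=f([(275,62),(495,212),(390,375),(172,235)],90);print(p,p.mean(0))
sl=f([(317,229)],36);print('sleeve',sl)
ctr=o.mean(0)
for a,b in((0,1),(3,2),(1,2),(0,3)):print(np.linalg.norm((o[a]-o[b])[:2]),np.degrees(np.arctan2(*(o[b]-o[a])[[1,0]])))
# pocket floor visible corners z=10
print(f([(428,237)],10))
```

```text
[[ 606.2 -105.3   90. ]
 [ 581.4 -180.7   90. ]
 [ 477.2 -146.4   90. ]
 [ 502.4  -71.1   90. ]] [ 541.8 -125.9   90. ]
[[ 597.  -111.6   90. ]
 [ 577.2 -170.6   90. ]
 [ 534.  -156.1   90. ]
 [ 553.8  -96.5   90. ]] [ 565.5 -133.7   90. ]
sleeve [[ 566.5 -131.5   36. ]]
79.29587751991086 -108.2134810162809
79.40156599715515 -108.47013045859542
109.66729257419178 161.79216979587355
109.3116641007416 161.73720902212636
[[ 573.9 -166.    10. ]]
```

```bash
python3 -m jog '69 -295 0 0 0 0 0;69 -295 0 0 0 0 0;69 -295 0 0 0 0 0;69 -295 0 0 0 0 0;69 -295 0 0 0 0 0;69 -295 0 0 0 0 0;69 -295 0 0 0 0 0;69 -295 0 0 0 0 0'
python3 - <<'E'
from h import *
s,im=snap('wrist','w2');print(s['tool_pos'],s['tool_rot'],np.abs(s['dq']).max())
cv2.imwrite('pics/w2c.png',cv2.resize(im[0:230,200:460],None,fx=2.6,fy=2.6,interpolation=cv2.INTER_CUBIC))
E
```

```text
t: 2.65
tool_pos: [467.8, 162.4, 208.0]
tool_rot: [0.0, 0.993, 0.118, 0.0]
force: [-1.0, 0.3, 0.1]
finger_gap: 85.4
[467.81729107 162.35542993 208.02142436] [1.63201846e-04 9.93067545e-01 1.17544988e-01 3.73842562e-06] 0.0027201251657202794
```

View pics/w2c.png

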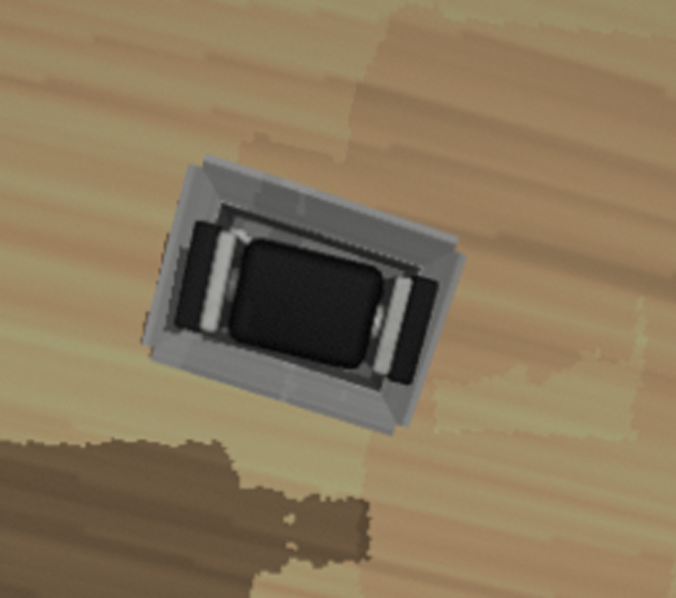

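Run:
```python
from h import *
np.set_printoptions(suppress=True,precision=1)
s=dict(tool_pos=[467.82,162.36,208.02],tool_rot=[1.6e-4,.9930675,.117545,0])
c=cam('wrist',s)
f=lambda p,z:plane(c,np.array(p,float)/2.6+[200,0],z)
def yaw(v):return np.degrees(np.arctan2(v[1],v[0]))
h=f([(252,237),(385,266),(362,370),(229,338)],164);print('head',h.mean(0))
p=f([(195,222),(437,282),(413,385),(178,326)],147);print('pads',p,p.mean(0),[np.linalg.norm(p[i]-p[(i+1)%4]) for i in range(4)])
print('yaw y-axis',yaw(p[0]-p[1]),yaw(p[3]-p[2]),'x',yaw(p[0]-p[3]),yaw(p[1]-p[2]))
# inner/outer light bars (blade tops)
q=f([(237,233),(217,332),(395,278),(373,374)],147);print('blade',q.mean(0),yaw(q[0]-q[1]),yaw(q[2]-q[3]),yaw(q[0]-q[2]),yaw(q[1]-q[3]))
r=f([(205,157),(457,238),(190,168),(145,345),(465,255),(405,427),(152,358),(393,433)],69);print('rim',r.mean(0),yaw(r[0]-r[1]),yaw(r[6]-r[7]),yaw(r[2]-r[3]),yaw(r[4]-r[5]))
```

```text
head [542.2 180.7 164. ]
pads [[553.3 208.8 147. ]
 [553.4 153.5 147. ]
 [530.1 152.8 147. ]
 [530.5 208.  147. ]] [541.8 180.8 147. ] [np.float64(55.32562932280097), np.float64(23.32372167609487), np.float64(55.22513394334616), np.float64(22.835620393584417)]
yaw y-axis 90.13948676336797 89.62961211228898 x 2.0241063945426636 1.732295800342563
blade [541.7 180.9 147. ] 0.4356332682839369 1.3213831681946073 88.22839992080134 88.67633413276094
rim [542.  182.5  69. ] 86.60509606889627 86.26828759165933 -3.3821496339439148 -4.434054258810088
```

```bash
python3 -m jog '76.3 -0.6 0 0 0 13.2 0;76.3 -0.6 0 0 0 13.2 0;76.3 -0.6 0 0 0 13.2 0;76.3 -0.6 0 0 0 13.2 0'
python3 - <<'E'
from h import *
s,im=snap('wrist','w3');print(s['tool_pos'],Rt.from_quat(np.array(s['tool_rot'])[[1,2,3,0]]).as_matrix()[:2,0])
cv2.imwrite('pics/w3c.png',im)
E
```

```text
t: 3.2
tool_pos: [541.0, 181.5, 207.9]
tool_rot: [0.0, 1.0, 0.004, -0.0]
force: [-0.2, 0.1, -0.6]
finger_gap: 85.3
[540.9898118  181.51116905 207.94307811] [0.99997235 0.0074038 ]
```

View pics/w3c.png

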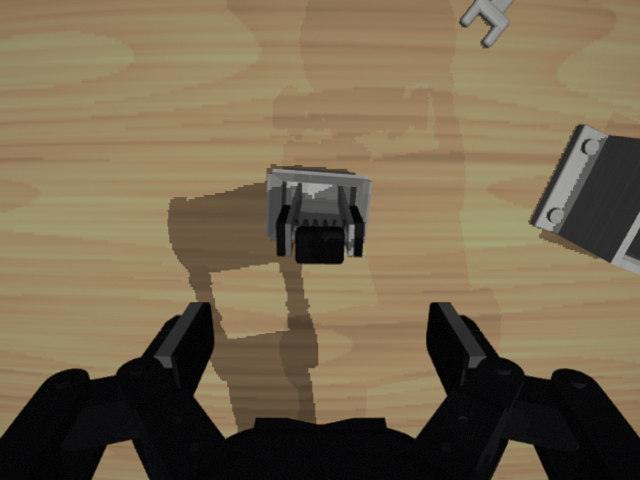

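```bash
python3 - <<'E'
from h import *
s=read_state();c=cam('wrist',s)
print(plane(c,[(296,228),(343,228),(343,263),(296,263)],164).mean(0), plane(c,[(277,256),(363,256)],147))
E
python3 -m jog '0.9 0.5 30 0 0 0 0;0.9 0.5 60 0 0 0 0;0.9 0.5 80 0 0 0 0;0.9 0.5 94 0 0 0 0;0.9 0.5 94 0 0 0 0;0.9 0.5 94 0 0 0 60;0.9 0.5 94 0 0 0 80;0.9 0.5 94 0 0 0 90;0.9 0.5 94 0 0 0 90;0.9 0.5 94 0 0 0 90'
```

```text
[543.38753096 181.29576495 164.        ] [[529.92297528 208.99453997 147.        ]
 [530.33701645 152.77408087 147.        ]]
t: 4.5
tool_pos: [542.6, 181.8, 114.2]
tool_rot: [0.0, 1.0, 0.004, 0.0]
force: [0.5, 0.7, 0.5]
finger_gap: 55.4
```

```bash
python3 -m jog '0 0 0 0 0 0 95;0 0 0 0 0 0 100;0 0 0 0 0 0 106;0 0 0 0 0 0 106;0 0 0 0 0 0 106;0 0 -10 0 0 0 106;0 0 -10 0 0 0 106;0 0 -10 0 0 0 106'
python3 - <<'E'
from h import *
s,im=snap('scene','s2');cv2.imwrite('pics/s2c.png',cv2.resize(im[150:370,380:560],None,fx=2.6,fy=2.6))
E
```

```text
t: 5.5
tool_pos: [542.2, 181.7, 123.6]
tool_rot: [0.0, 1.0, 0.004, -0.0]
force: [0.1, -0.9, -2.1]
finger_gap: 49.9
```

View pics/s2c.png

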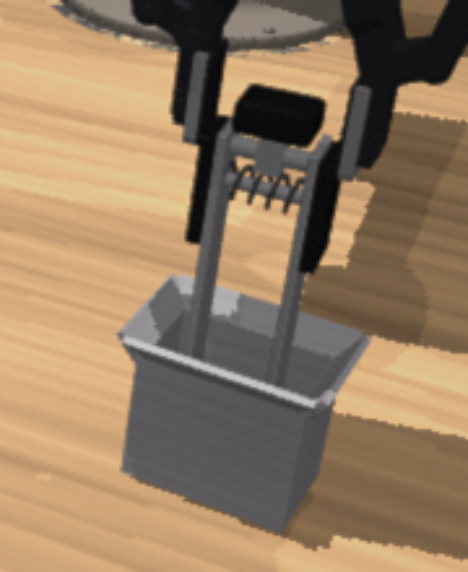

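Run:
```python
from h import *
c=cam('scene')
for y in(207,157):
  for x in (531,553):
    print(y,x,[(z,((proj(c,[(x,y,z)])[0]-[380,150])*2.6).round().tolist()) for z in (111,120,130,140,153,157,167)])
```

```text
207 531 [(111, [331.0, 246.0]), (120, [336.0, 225.0]), (130, [340.0, 203.0]), (140, [345.0, 179.0]), (153, [351.0, 149.0]), (157, [353.0, 139.0]), (167, [358.0, 115.0])]
207 553 [(111, [317.0, 271.0]), (120, [321.0, 250.0]), (130, [326.0, 227.0]), (140, [331.0, 203.0]), (153, [337.0, 172.0]), (157, [339.0, 162.0]), (167, [344.0, 137.0])]
157 531 [(111, [206.0, 213.0]), (120, [209.0, 193.0]), (130, [212.0, 171.0]), (140, [216.0, 148.0]), (153, [221.0, 118.0]), (157, [222.0, 109.0]), (167, [226.0, 85.0])]
157 553 [(111, [188.0, 237.0]), (120, [191.0, 216.0]), (130, [195.0, 194.0]), (140, [198.0, 170.0]), (153, [203.0, 140.0]), (157, [204.0, 130.0]), (167, [208.0, 106.0])]
```

Run:
```python
from h import *
s,im=snap('wrist','w4');s2,b=snap('side','d2');sc=cv2.imread('pics/s2.png')
w=cv2.convertScaleAbs(im[200:480,120:520],alpha=2.2,beta=20)
d=cv2.resize(cv2.convertScaleAbs(b[60:230,240:370],alpha=1.8),None,fx=2.3,fy=2.3)
e=cv2.resize(sc[60:270,440:560],None,fx=2.0,fy=2.0)
e=cv2.convertScaleAbs(e,alpha=2)
H=600;o=np.zeros((H,800,3),np.uint8)
o[:280,:400]=w;o[:d.shape[0],400:400+d.shape[1]]=d;
o[280:280+320,:240]=e[100:420]
cv2.imwrite('pics/m1.png',o)
```

```text
(no output)
```

View pics/m1.png

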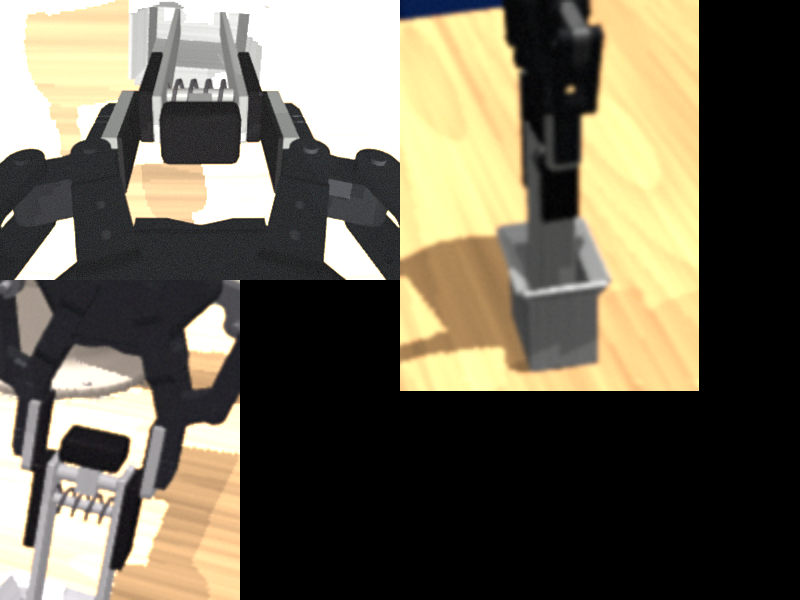

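```bash
python3 -m jog '0 0 5 0 0 0 106;0 0 9.6 0 0 0 106;0 0 9.6 0 0 0 106;0 0 9.6 0 0 0 95;0 0 9.6 0 0 0 70;0 0 9.6 0 0 0 60;0 0 9.6 0 0 0 60;0 0 18 0 0 0 60;0 0 26 0 0 0 60;0 0 26 0 0 0 60'
python3 -m jog '0 0 6 0 0 0 60;0 0 11.6 0 0 0 60;0 0 11.6 0 0 0 60;0 0 11.6 0 0 0 85;0 0 11.6 0 0 0 95;0 0 11.6 0 0 0 106;0 0 11.6 0 0 0 106;0 0 11.6 0 0 0 106'
```

```text
t: 6.9
tool_pos: [541.8, 181.6, 96.8]
tool_rot: [0.0, 1.0, 0.004, -0.001]
force: [-0.7, -0.2, -0.0]
finger_gap: 65.4
t: 7.9
tool_pos: [542.9, 181.9, 86.9]
tool_rot: [-0.0, 1.0, 0.004, 0.001]
force: [-0.1, 0.4, 5.8]
finger_gap: 50.1
```

```bash
python3 -m jog '0 0 -10 0 0 0 106;0 0 -30 0 0 0 106;0 0 -55 0 0 0 106;0 0 -80 0 0 0 106;0 0 -105 0 0 0 106;0 0 -120 0 0 0 106;0 0 -120 0 0 0 106;0 0 -120 0 0 0 106'
python3 - <<'E'
from h import *
s,im=snap('scene','s3');s2,b=snap('side','d3');print(s['force'],s['tool_pos'],s['tool_rot'])
c=cam('scene')
o=np.zeros((600,800,3),np.uint8)
o[:520,:400]=cv2.resize(im[40:300,380:580],None,fx=2,fy=2)
o[:520,400:]=cv2.resize(cv2.convertScaleAbs(b[0:260,200:400],alpha=1.5),None,fx=2,fy=2)
cv2.imwrite('pics/m2.png',o)
E
```

```text
t: 8.9
tool_pos: [541.9, 181.7, 205.2]
tool_rot: [0.0, 1.0, 0.004, -0.001]
force: [-0.0, -1.1, -2.5]
finger_gap: 50.1
[-0.04476772 -1.09248636 -2.46452283] [541.8758107  181.65584554 205.17769616] [ 2.47566688e-04  9.99992546e-01  3.69747652e-03 -1.08422610e-03]
```

View pics/m2.png

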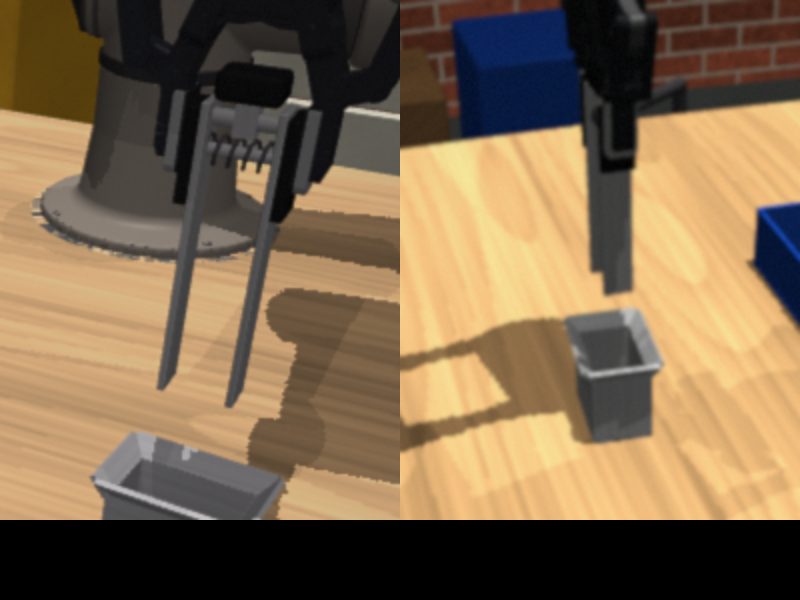

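Run:
```python
from h import *
np.set_printoptions(suppress=True,precision=1)
S=cam('scene');D=cam('side')
for z in(116,122,128):
  print(z,plane(S,[(380+165/2,40+389/2),(380+233/2,40+406/2)],z)[:,:2].ravel(), plane(D,[(200+197/2,271/2),(200+218/2,292/2)],z)[:,:2].ravel())
x=[(531+22*i,181+17*j*1.,z) for z in (122,) for i in (0,1) for j in (-1,1)]
print((proj(S,x)-[380,40])*2,(proj(D,x)-[200,0])*2+[400,0])
```

```text
116 [543.6 163.8 542.9 198.2] [540.3 208.7 546.8 174.6]
122 [554.6 166.4 553.8 200.1] [537.7 198.5 544.  164.9]
128 [565.5 168.9 564.8 201.9] [535.  188.2 541.2 155.1]
[[174.5 368.6]
 [240.8 385.4]
 [161.3 386.5]
 [229.2 404.1]] [[600.8 295.4]
 [588.4 272.7]
 [630.4 290.7]
 [617.2 268.2]]
```

```bash
python3 -m jog '1 15 0 0 0 1 106;4 45 0 0 0 3 106;7 85 0 0 0 5 106;9 125 0 0 0 8 106;12 165 0 0 0 10 106;15 205 0 0 0 13 106;17 240 0 0 0 15 106;19 270 0 0 0 17 106;21 295 0 0 0 18 106;22.3 309 0 0 0 18.7 106;22.3 313.4 0 0 0 18.7 106;22.3 313.4 0 0 0 18.7 106'
python3 - <<'E'
from h import *
np.set_printoptions(suppress=True,precision=1)
s,im=snap('scene','s4');s2,b=snap('side','d4');s3,w=snap('wrist','w5');print(s['force'],s['tool_pos'],Rt.from_quat(np.array(s['tool_rot'])[[1,2,3,0]]).as_matrix()[:2,0])
o=np.zeros((560,800,3),np.uint8)
o[:,:400]=cv2.resize(im[20:300,130:330],None,fx=2,fy=2)
o[:,400:]=cv2.resize(cv2.convertScaleAbs(b[60:340,280:480],alpha=1.5),None,fx=2,fy=2)
cv2.imwrite('pics/m3.png',o)
E
```

```text
t: 10.5
tool_pos: [567.0, -131.1, 206.3]
tool_rot: [-0.0, 0.987, -0.159, -0.0]
force: [0.1, -0.6, -2.1]
finger_gap: 49.8
[ 0.1 -0.6 -2.1] [ 567.  -131.1  206.3] [ 0.9 -0.3]
```

View pics/m3.png

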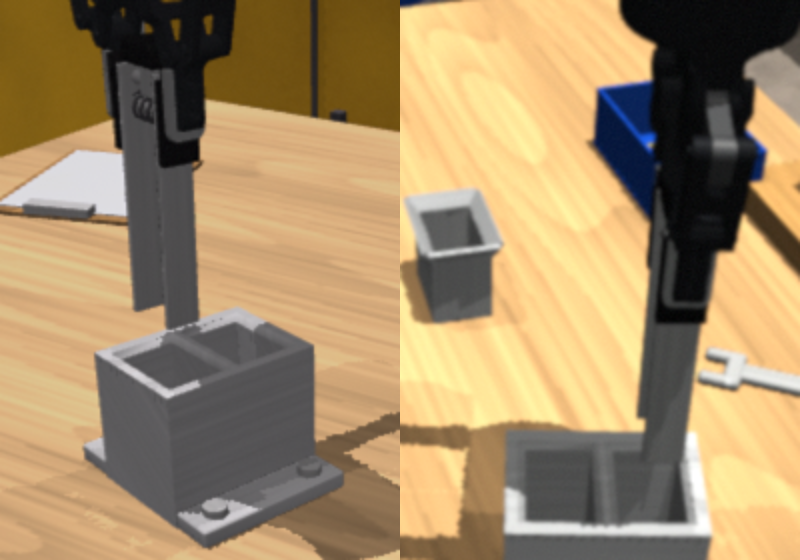

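Run:
```python
from h import *
np.set_printoptions(suppress=True,precision=1)
S=cam('scene');D=cam('side')
c=np.array([567,-131.1]);a=np.radians(-18.3);X=np.array([np.cos(a),np.sin(a)]);Y=np.array([-X[1],X[0]])
P=[np.r_[c+11*i*X+j*Y,123.3] for j in(-19,19) for i in(-1,1)]
print((proj(S,P)-[130,20])*2);print((proj(D,P)-[280,60])*2+[400,0])
```

```text
[[168.5 294.4]
 [137.7 303.6]
 [204.9 313.8]
 [173.7 323.7]]
[[636.4 461. ]
 [678.2 461.4]
 [630.9 412.1]
 [670.9 412.6]]
```

Run:
```python
from h import *
np.set_printoptions(suppress=True,precision=1)
S=cam('scene');D=cam('side')
c=np.array([541.8,-125.9]);a=np.radians(-18.3);X=np.array([np.cos(a),np.sin(a)]);Y=np.array([-X[1],X[0]])
P=[np.r_[c+55*i*X+40*j*Y,90] for i,j in((-1,-1),(1,-1),(1,1),(-1,1))]
print(proj(S,P));print(proj(D,P))
for n,C in(('s4',S),('d4',D)):
  im=cv2.imread(f'pics/{n}.png')
  x0,y0=(165,160) if n=='s4' else (320,265)
  cv2.imwrite(f'pics/z_{n}.png',cv2.resize(cv2.convertScaleAbs(im[y0:y0+75,x0:x0+130],alpha=1.6),None,fx=6,fy=6,interpolation=cv2.INTER_CUBIC))
o=np.vstack([cv2.resize(cv2.imread(f'pics/z_{n}.png'),(520,300)) for n in('s4','d4')]);cv2.imwrite('pics/m4.png',o)
```

```text
[[249.2 171.7]
 [177.5 194.6]
 [214.2 217.6]
 [287.6 191.2]]
[[331.3 328.2]
 [435.2 329.2]
 [426.7 277.2]
 [331.7 276.2]]
```

View pics/m4.png

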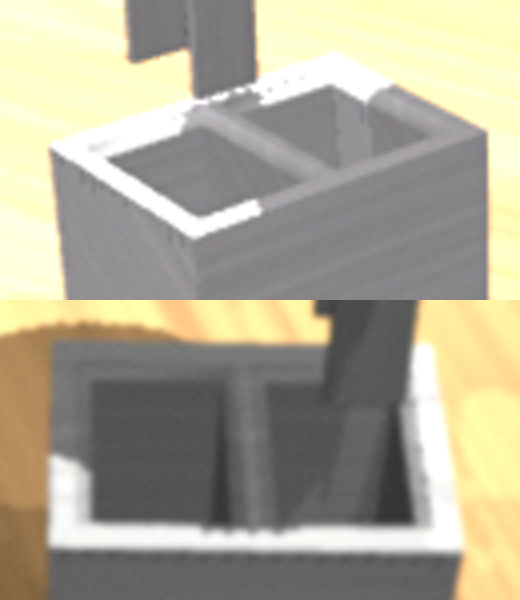

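```bash
python3 -m jog '-2 -1 8 0 0 0 106;-2 -1 22 0 0 0 106;-2 -1 36 0 0 0 106;-2 -1 50 0 0 0 106;-2 -1 64 0 0 0 106;-2 -1 78 0 0 0 106;-2 -1 90 0 0 0 106;-2 -1 100 0 0 0 106;-2 -1 106 0 0 0 106;-2 -1 108 0 0 0 106;-2 -1 108 0 0 0 106'
python3 -m jog '0 0 1 0 0 0 106;0 0 2 0 0 0 106;0 0 2 0 0 0 106'
python3 -m jog '0 0 1 0 0 0 106;0 0 2 0 0 0 106;0 0 2 0 0 0 106'
```

```text
t: 12.02
tool_pos: [565.7, -129.9, 98.6]
tool_rot: [0.0, 0.987, -0.159, 0.0]
force: [0.1, -0.2, -1.7]
finger_gap: 49.8
t: 12.4
tool_pos: [566.4, -130.1, 97.4]
tool_rot: [0.0, 0.987, -0.159, 0.001]
force: [0.6, 0.6, 4.0]
finger_gap: 50.2
t: 12.78
tool_pos: [565.9, -130.0, 94.8]
tool_rot: [0.0, 0.987, -0.159, 0.001]
force: [0.1, 0.7, 4.6]
finger_gap: 49.8
```

```bash
python3 -m jog '0 0 -1 0 0 0 106;0 0 -1 0 0 0 116;0 0 -1.5 0 0 0 126;0 0 -2 0 0 0 136;0 0 -2.5 0 0 0 142;0 0 -2.5 0 0 0 142;0 0 -2.5 0 0 0 142'
python3 -m jog '0 0 -0.5 0 0 0 148;0 0 -0.5 0 0 0 150;0 0 -0.5 0 0 0 150;0 0 -0.5 0 0 0 150'
```

```text
t: 13.65
tool_pos: [565.2, -129.7, 96.5]
tool_rot: [-0.0, 0.987, -0.159, -0.0]
force: [-0.4, -0.1, -1.4]
finger_gap: 38.1
t: 14.15
tool_pos: [565.7, -129.9, 97.6]
tool_rot: [0.0, 0.987, -0.159, 0.0]
force: [0.4, -0.1, -0.6]
finger_gap: 35.0
```

```bash
python3 -m jog '0 0 0 0 0 0 154;0 0 0 0 0 0 154;0 0 0 0 0 0 154'; python3 -m jog '0 0 0 0 0 0 158;0 0 0 0 0 0 158;0 0 0 0 0 0 158'
```

```text
t: 14.52
tool_pos: [565.8, -129.9, 97.7]
tool_rot: [0.0, 0.987, -0.159, 0.0]
force: [-0.3, -0.1, 2.6]
finger_gap: 34.6
t: 14.9
tool_pos: [565.8, -129.9, 97.8]
tool_rot: [0.0, 0.987, -0.159, 0.0]
force: [0.2, 0.6, 5.9]
finger_gap: 33.8
```

```bash
python3 -m jog '0 0 -0.5 0 0 0 164;0 0 -0.5 0 0 0 164;0 0 -0.5 0 0 0 164;0 0 -0.5 0 0 0 164'; python3 -m jog '0 0 -2 0 0 0 164;0 0 -6 0 0 0 164;0 0 -10 0 0 0 164;0 0 -10 0 0 0 164;0 0 -10 0 0 0 164'
```

```text
t: 15.4
tool_pos: [565.7, -129.9, 97.9]
tool_rot: [0.0, 0.987, -0.159, 0.0]
force: [1.1, -0.3, 2.3]
finger_gap: 33.4
t: 16.02
tool_pos: [565.5, -129.8, 107.8]
tool_rot: [0.0, 0.987, -0.159, -0.0]
force: [-0.2, 0.2, -2.7]
finger_gap: 33.6
```

```bash
python3 -m jog '0 0 -6 0 0 0 164;0 0 -16 0 0 0 164;0 0 -28 0 0 0 164;0 0 -40 0 0 0 164;0 0 -52 0 0 0 164;0 0 -64 0 0 0 164;0 0 -76 0 0 0 164;0 0 -88 0 0 0 164;0 0 -98 0 0 0 164;0 0 -105 0 0 0 164;0 0 -105 0 0 0 164;0 0 -105 0 0 0 164'
python3 - <<'E'
from h import *
s=read_state();p=np.array(s['tool_pos']);R=Rt.from_quat(np.array(s['tool_rot'])[[1,2,3,0]]).as_matrix()
a=np.degrees(np.arctan2(R[1,0],R[0,0]));print(p,a,s['force'])
d=R.T@(np.array([542.0,182.5,p[2]])-p);print('shift',d,'turn about tool z',-(-3.8-a))
s4,w=snap('scene','s5')
E
```

```text
t: 17.52
tool_pos: [565.3, -129.8, 212.4]
tool_rot: [-0.0, 0.987, -0.159, -0.0]
force: [0.2, -0.0, -2.5]
finger_gap: 33.3
[ 565.31753636 -129.76576538  212.43802114] -18.274528120124604 [ 0.19929353 -0.03515597 -2.48766222]
shift [-1.20058754e+02 -2.89204952e+02  8.35076627e-02] turn about tool z -14.474528120124603
```

```bash
python3 -m jog '-6 -14 0 0 0 -1 164;-18 -42 0 0 0 -2.5 164;-33 -78 0 0 0 -4 164;-48 -115 0 0 0 -6 164;-63 -152 0 0 0 -8 164;-79 -189 0 0 0 -10 164;-93 -222 0 0 0 -11.5 164;-105 -250 0 0 0 -13 164;-114 -272 0 0 0 -14 164;-119.5 -285 0 0 0 -14.5 164;-121.5 -289 0 0 0 -14.5 164;-121.5 -289 0 0 0 -14.5 164'
python3 - <<'E'
from h import *
np.set_printoptions(suppress=True,precision=1)
s,im=snap('scene','s6');s2,b=snap('side','d6');print(s['tool_pos'],s['force'],s['finger_gap'])
o=np.zeros((600,800,3),np.uint8)
o[:600,:440]=cv2.resize(im[100:300,400:547],(440,600),interpolation=cv2.INTER_CUBIC)
o[:600,440:]=cv2.resize(cv2.convertScaleAbs(b[40:240,250:370],alpha=1.6),(360,600),interpolation=cv2.INTER_CUBIC)
cv2.imwrite('pics/m5.png',o)
E
```

```text
t: 19.08
tool_pos: [540.7, 182.5, 212.8]
tool_rot: [0.0, 0.999, -0.033, -0.0]
force: [0.5, 0.2, -1.9]
finger_gap: 33.5
[540.7 182.5 212.8] [ 0.5  0.2 -1.9] 33.45535735868305
```

View pics/m5.png

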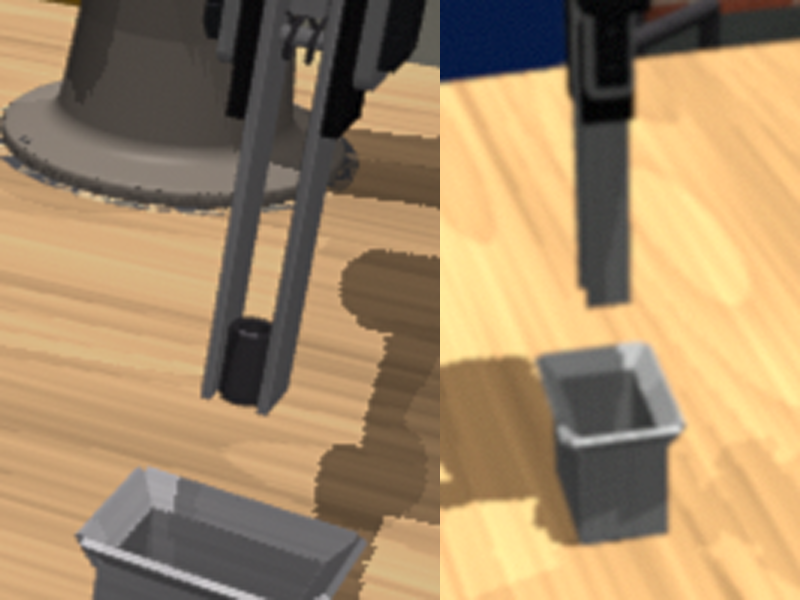

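Run:
```python
from h import *
np.set_printoptions(suppress=True,precision=1)
S=cam('scene');D=cam('side')
c=np.array([540.7,182.5]);a=np.radians(-3.8);X=np.array([np.cos(a),np.sin(a)]);Y=np.array([-X[1],X[0]])
P=[np.r_[c+11*X+j*Y,125] for j in(-10,10)]
print('pred scene',proj(S,P),'obs (469,232.7),(488.5,237.7)')
P=[np.r_[c+i*11*X-12*Y,125] for i in(-1,1)]
print('pred side',proj(D,P),'obs',[(250+(u-440)/3,40+v/3) for u,v in((587,306),(630,303))])
c=np.array([542.,182.5])
P=[np.r_[c+i*X*28+j*Y*40,69] for i,j in((-1,-1),(1,-1),(1,1),(-1,1))]
print('rim pred',proj(S,P),proj(D,P))
print('obs scene',[(400+u/3,100+v/3) for u,v in((148,467),(78,540),(362,540))],'side',[(250+(u-440)/3,40+v/3) for u,v in((538,355),(648,343),(685,425),(563,440))])
```

```text
pred scene [[469.3 231.8]
 [488.9 237.5]] obs (469,232.7),(488.5,237.7)
pred side [[297.6 143.6]
 [312.6 141.8]] obs [(299.0, 142.0), (313.3333333333333, 141.0)]
rim pred [[448.4 254.8]
 [427.6 277.7]
 [503.3 303.5]
 [520.4 277.6]] [[291.8 188.1]
 [329.3 183. ]
 [317.  155.1]
 [281.9 159.6]]
obs scene [(449.3333333333333, 255.66666666666666), (426.0, 280.0), (520.6666666666666, 280.0)] side [(282.6666666666667, 158.33333333333331), (319.3333333333333, 154.33333333333331), (331.6666666666667, 181.66666666666666), (291.0, 186.66666666666666)]
```

```bash
python3 -m jog '0.5 0 8 0 0 0 164;0.5 0 22 0 0 0 164;0.5 0 36 0 0 0 164;0.5 0 50 0 0 0 164;0.5 0 64 0 0 0 164;0.5 0 78 0 0 0 164;0.5 0 92 0 0 0 164;0.5 0 104 0 0 0 164;0.5 0 112 0 0 0 164;0.5 0 117 0 0 0 164;0.5 0 117 0 0 0 164;0.5 0 117 0 0 0 164'
python3 -m jog '0 0 1 0 0 0 164;0 0 2 0 0 0 164;0 0 2 0 0 0 164'
python3 -m jog '0 0 1 0 0 0 164;0 0 2 0 0 0 164;0 0 2 0 0 0 164'
```

```text
t: 20.68
tool_pos: [541.6, 182.7, 96.3]
tool_rot: [-0.0, 0.999, -0.033, 0.0]
force: [-0.0, -0.2, -3.1]
finger_gap: 33.4
t: 21.05
tool_pos: [541.3, 182.6, 93.8]
tool_rot: [0.0, 0.999, -0.033, -0.0]
force: [0.2, 0.1, -3.0]
finger_gap: 33.6
t: 21.42
tool_pos: [541.4, 182.6, 91.9]
tool_rot: [0.0, 0.999, -0.033, 0.0]
force: [-0.2, 0.6, -0.7]
finger_gap: 33.6
```

```bash
python3 -m jog '0 0 0.5 0 0 0 164;0 0 0.5 0 0 0 164;0 0 0.5 0 0 0 164'; python3 -m jog '0 0 0.5 0 0 0 164;0 0 0.5 0 0 0 164;0 0 0.5 0 0 0 164'
```

```text
t: 21.8
tool_pos: [541.5, 182.7, 91.9]
tool_rot: [-0.0, 0.999, -0.033, 0.0]
force: [-1.8, 0.5, 5.0]
finger_gap: 33.7
t: 22.18
tool_pos: [541.6, 182.7, 91.9]
tool_rot: [-0.0, 0.999, -0.033, 0.001]
force: [-1.7, -0.3, 8.6]
finger_gap: 33.4
```

```bash
python3 -m jog '0 0 0 0 0 0 158;0 0 0 0 0 0 152;0 0 0 0 0 0 146;0 0 0.5 0 0 0 138;0 0 1 0 0 0 130;0 0 1.5 0 0 0 120;0 0 2 0 0 0 110;0 0 2 0 0 0 106;0 0 2 0 0 0 106'
python3 -m jog '0 0 0 0 0 0 98;0 0 0.5 0 0 0 92;0 0 0.5 0 0 0 86;0 0 0 0 0 0 80;0 0 0 0 0 0 70;0 0 0 0 0 0 50;0 0 0 0 0 0 50;0 0 0 0 0 0 50'
```

```text
t: 23.3
tool_pos: [541.2, 182.7, 88.7]
tool_rot: [0.0, 0.999, -0.033, -0.0]
force: [0.8, 0.6, 2.1]
finger_gap: 50.0
t: 24.3
tool_pos: [541.3, 182.7, 88.9]
tool_rot: [0.0, 0.999, -0.033, 0.0]
force: [-0.2, 0.5, -0.3]
finger_gap: 68.6
```

```bash
python3 -m jog '0 0 -4 0 0 0 20;0 0 -12 0 0 0 0;0 0 -25 0 0 0 0;0 0 -40 0 0 0 0;0 0 -60 0 0 0 0;0 0 -85 0 0 0 0;0 0 -115 0 0 0 0;0 0 -140 0 0 0 0;-60 0 -150 0 0 0 0;-80 0 -150 0 0 0 0;-80 0 -150 0 0 0 0;-80 0 -150 0 0 0 0'
python3 - <<'E'
from h import *
np.set_printoptions(suppress=True,precision=1)
s,im=snap('scene','s7');s2,b=snap('side','d7');s3,w=snap('wrist','w7');print(s3['tool_pos'],s['force'],s['finger_gap'])
C=cam('wrist',s3)
# dark regions (pads+head) in wrist, near can
hsv=cv2.cvtColor(w,cv2.COLOR_BGR2HSV);m=(hsv[...,2]<45).astype(np.uint8);m[290:]=0
n,l,st,ce=cv2.connectedComponentsWithStats(m)
for i in range(1,n):
  if st[i,4]>60:print('dark',st[i],ce[i],plane(C,[ce[i]],150)[0])
# tongs pose diff vs initial scene/side images
for a,f in(('scene',im),('side',b)):
  o=cv2.imread(f'pics/{a}.png');d=(cv2.absdiff(o,f).max(2)>60)
  x=slice(430,520) if a=='scene' else slice(280,335); y=slice(185,350) if a=='scene' else slice(105,220)
  print(a,'diff px',d[y,x].sum(), 'of',d[y,x].size)
cv2.imwrite('pics/m6.png',np.vstack([cv2.resize(w[0:290,180:480],(540,522))]))
E
```

```text
t: 25.8
tool_pos: [462.4, 187.9, 239.5]
tool_rot: [-0.0, 0.999, -0.033, 0.001]
force: [-0.5, 0.0, -0.0]
finger_gap: 85.5
[462.4 187.8 238.8] [-0.5  0.  -0. ] 85.5267761269772
dark [ 559   24   81  138 6203] [606.4  92.4] [545.5 -13.  150. ]
dark [547  26  26  66 188] [560.   55.2] [569.8  23.  150. ]
dark [280  89  84  45 778] [320.1 108.2] [543.9 181.6 150. ]
dark [ 295   95   54   36 1777] [322.  112.5] [541.1 180.6 150. ]
dark [628 107  12  34 202] [635.4 127.8] [521.3 -38.8 150. ]
scene diff px 1187 of 14850
side diff px 60 of 6325
```

```bash
python3 -m jog '50 0 0 0 0 0 0;100 0 0 0 0 0 0;115 0 0 0 0 0 0;115 0 0 0 0 0 0;115 0 0 0 0 0 0'
python3 - <<'E'
from h import *
np.set_printoptions(suppress=True,precision=0,linewidth=200)
s,w=snap('wrist','w8');C=cam('wrist',s)
for n,P in(('sleeve top',(541.5,182,30)),('sleeve mid',(549,182,17)),('feet',(541.5,200,4)),('rim+x',(568,182,69)),('head',(542,181,164))):print(n,proj(C,[P])[0])
g=cv2.cvtColor(w,cv2.COLOR_BGR2GRAY);u,v=proj(C,[(541.5,182,30)])[0].astype(int)
print(u,v);print('cols',np.arange(u-40,u+41,4))
for r in range(v-45,v+60,4):print(r,g[r,u-40:u+41:4])
E
```

```text
t: 26.58
tool_pos: [575.7, 180.3, 238.5]
tool_rot: [0.0, 0.999, -0.033, -0.001]
force: [-0.9, -0.3, -0.2]
finger_gap: 85.5
sleeve top [320. 225.]
sleeve mid [319. 215.]
feet [304. 219.]
rim+x [318. 210.]
head [321. 279.]
319 225
cols [279 283 287 291 295 299 303 307 311 315 319 323 327 331 335 339 343 347 351 355 359]
180 [114 143 135 135 136 137 135 136 135 134 136 134 135 134 134 133 133 133 133 132 132]
184 [ 90 120 137 137 137 137 138 137 135 135 134 135 133 133 119 120 118 117 117 119 118]
188 [ 86  85  80 134 129 128 126 125 123 123 123 123 124 125 126 127 127 128 130 132 134]
192 [ 83  84  73 131 130 130 130 129 129 130 131 131 131 132 131 133 133 134 134 134 133]
196 [ 82  83  69  68  69  69  73  74  75  75  69  74  76  75  77  72  75 129 134 134 136]
200 [ 84  84  52  51  52  52  51  50  52  52  52  53  51  52  51  50  52  52  61 142 141]
204 [ 90  89  63  63  64  62  89  93  93  90  78  79  79  79  78  79  79  79  78 137 137]
208 [ 67  65  66  66  66  53  85  85  96  63  94  95  95  95  95  94  96  96  97 103 104]
212 [70 64 66 65 65 53 55 54 54 56 56 54 54 53 57 83 56 56 5
[... 865 characters left out ...]
]
256 [ 70  72   2   3  48  36  32  38  34  78  29 110  23 116  32 117  24  49  19   6  84]
260 [69 79 13 15 89 62 82 30 75 46 47 45 48 73 64 78 56 69 46  8 54]
264 [101  80  10  17  91  55   7   4   4   0   6   4   5  10   6   4  61  72  43   4  99]
268 [149 148   8  12  90  94   6   7   8   7  11   8   5   8   6   5 119 128  73  12 105]
272 [147 149   8   8  91  75  11  13  13  11  12  13   9  11   7   6  80 128  71  18 129]
276 [143 141   9   9  91  67   6  14  14   9  10  13   9   8   6   9 127 135  74  18 131]
280 [143 147  10   7  87  80   7  13  12  10  13  10   6  15  21  17 128 132  73  19 129]
284 [145 146  21  21  91  88   9   6  14  13  11  12   8  14  17  18 129 134  68  28 136]
```

```bash
python3 -c "
from station import *
print(job_done(),read_state()['t'])"
```

```text
the job is handed in; nothing more can be done
the job is handed in; nothing more can be done
```

I moved the sleeve from the pocket at block x +25 to the bottom of the dip can using the tongs. The job was handed in about 27 s into the 54 s limit.

**Sequence:** The tongs took the sleeve in the pocket and pulled it out; a picture showed it between the blades, level with the feet. I lowered it until the wrist read about 9 N upward against the can floor, and only then opened the fingers and withdrew upward.

**Last checks:**
- **Tongs:** the wrist view places their head over the can's centre, about (541, 181). The side view barely differs from the start, with 60 of 6325 pixels changed.
- **Sleeve:** pixel values in the wrist picture show a dark ring with a bright bore between the blades, around (319, 221). The predicted position for its top was (320, 225), so it appears to be standing upright on the can floor. I had used all 12 viewings, so this check is from numbers only.
- **Robot:** it is clear of everything, with force near zero, the gripper open at 85.5 mm and the fingertips above the tongs' head.

**Disagreements:**
- **Fingertips:** they looked about 30 mm farther back than the stated `tips_ahead`. My first grip therefore caught only the top of the pads. I set the tongs back down and regripped 28 mm lower.
- **Tongs slip:** they seem to have slid 3–4 mm down in the fingers before the sleeve was gripped, since the feet met the pocket floor earlier than computed. The fingers also stopped at 33.5 mm on the sleeve rather than the stated 36 mm.
- **Scene view:** it changed more than the side view since the start, with 1187 of 14850 pixels different. I put that down to the arm and its shadow but did not check it further.

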